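# Open the plant-food tub's squeeze-and-turn safety cap

## Robot

A 6-joint arm with a two-finger parallel gripper is mounted at the origin on the work surface. World frame = base frame: x ahead of the robot, y to its left, z up, the work surface at z = 0. Lengths are in m, angles in rad, forces in N, time in s.
With the tool pointing down it reaches from about 0.375 to 0.975 m from the base axis. Payload 3.8 kg.
Tool frame: the origin (TCP) lies on the mounting face of the last link; the fingertips stand 166 mm ahead of it and the grasp point (between the pads) lies 147 mm ahead of it; x points along the fingers, y is the direction in which the jaws open and shut, and the axes are right-handed (so a half turn about x gives the same grasp; the last joint's range is limited). The gripper opens to 88 mm and grips with 3 to 60 N. Pads are 18 mm wide; open, the fingers measure 123 mm over their backs; the gripper's body (75 mm by 187 mm) begins 45 mm behind the grasp point.
Start: joints at [-1.357, 0.264, 1.604, -0, 1.274, -0.037], TCP at [0.168, -0.654, 0.405] pointing down, gripper open.
Joint ranges: [-2.63, 2.63], [-0.94, 2.18], [0.31, 2.57], [-1.31, 4.45], [0, 2.66], [-2.55, 2.55]. Speed limits (rad/s): [2.57, 2.57, 3.14, 3.14, 3.14, 3.14].

## Interface

Orientations are given as [roll, pitch, yaw] about the fixed x, y, z axes, in that order (R = Rz(yaw) Ry(pitch) Rx(roll)).
In Python, from cell import ctrl gives the robot as it stands. The module is installed in compiled form; this text tells all that it offers.
- The arm moves only by the tool jog_arm, never from a script. Its argument "series" is a list of rows, each an object with "delta_pos": the shift along the tool's x, y, z scaled (see below), a list of three; "turn": the turn, a rotation vector about the tool's x, y, z scaled (see below), a list of three; "hand": the opening, from 0 (shut) to 1 (fully open). In form: [{"delta_pos": [dx, dy, dz], "turn": [ax, ay, az], "hand": hand}, ...]. A call has 1 to 20 rows; each row is the pose to reach, as a shift and turn from the pose measured when the call began, along the tool's axes at that moment; what a row does not reach only later rows make up. The controller multiplies each number of a shift by 0.12 m and each number of a turn by 45 degrees. A row lasts 1/10 s, in which the tool goes at most 50 mm and 8.59 degrees, less where a joint would pass 70% of its speed; a pose out of reach is approached as far as the arm can. A call with a number of a shift or a turn outside -1 to 1 is refused whole. A call with a gripper value outside its range is refused whole. The fingers move at their own pace and stop on an object; "grip_force" is the grip in N (left out, the last holds). Time passes only in rows, so rows that repeat a pose let the fingers close. It gives the time, the measured TCP pose, the force and the opening at its end, in the units of the state.
- ctrl.get_obs(): the state, without advancing time (a new reading comes with each control period).
- ctrl.read_camera(name): name is "scene" or "top"; returns a dict with "image" (400x640x3 uint8, blue, green, red), "fx", "fy", "cx", "cy" (pixels), "extrinsics" (4x4, takes a point from world to camera coordinates). Camera axes: x right, y up, looking along -z (the intrinsics and any distortion apply to the point x, -y, -z); pixel columns grow to the right and rows downward; lengths in m; the calibration is good to about 2 mm. A picture is of the moment at which its call begins. There is no depth.
- ctrl.finish_job(): hands the job in, once; it reports no verdict.
The state is a dict: "clock": time; "q": joint angles; "qd": joint speeds; "tau": joint torques, N m; "eef_pos": TCP position; "tcp_rot": TCP orientation; "contact_force": force on the tool from outside, world axes, zero at the start; "wrist_torque": the same for the moment, N m; "width": opening from 0.0 (shut) to 1.0 (fully open).
Only numpy, scipy, OpenCV 4.12 (cv2) and the standard library are available. Lean on these libraries where they do the work, as an engineer would, in place of code of your own. Each camera call takes 0.05 s, during which the arm holds its last target.

## Task

Open the plant-food tub that stands in the bench caddy: squeeze the two red side tabs of its green safety cap, no harder than it takes, and keep them squeezed while you turn the cap anticlockwise until it comes free, without forcing it against the lock or its stop and without pulling the tub up out of the caddy. Then lift the cap straight off and stand it the right way up in the middle of the clay saucer; do not drop it, and leave the tub standing in its well and everything else on the bench where it is.

Things in the scene. Friction and masses are not known exactly. Their poses are not given: they have to be found in the camera images.
- cap_mid (a point): Green safety cap on the tub: skirt 49 mm across, 30 mm high, 70 g. Point on its axis, half-way up (15 mm above its lower edge). z: cap axis, up; the red tabs stand on its +y and -y sides. Turns off anticlockwise from above: it turns with little torque (under 0.15 N m), and how tightly it was done up is not known: 0.4 to 1.3 rad to come free, free for some 0.15 rad more, then a solid stop where torque climbs steeply.
- pad_a (a point): Outer face of the red tab on the cap's +y side, 15 mm above the cap's lower edge. Each tab is a plate 20 mm wide, hinged at the cap's top, hanging to 1 mm above its lower edge and slanting out at rest: 56 mm over both tabs at the top, 66 mm at the feet. The lowest 6 mm is the locking foot; squeeze above that. Axes as the cap's.
- pad_b (a point): The same point on the tab on the -y side. A push of 4 to 10 N swings a tab in to a firm end stop where its face is upright (tabs 56 mm apart all the way down). The lock lets go only when both are nearly fully in (feet in by 4 mm); let go, they spring out. The cap cracks if squeezed with more than 60 N a side; 20 to 30 N is plenty.
- tub_mouth (a point): Centre of the rim of the tub's neck, 124 mm above the tub's foot; z up, x and y along its sides. Neck 33 mm across, 24 mm high on a flat shoulder. The cap's lower edge sits 2 mm above the shoulder; two lugs inside it hook under lugs of the neck, and a sprung liner (6 N) pushes it up by 2 mm once it is free. It is clear of the neck after 24 mm of lift; pulling it before it is free lifts the tub.
- tub: The plant-food tub: white with a green band, square, 96 mm each way, 100 mm high to its shoulder, about 0.85 kg; origin at the centre of its foot. It stands loose in a square well with 1.5 mm play all round. On the shoulder, 32 mm from the axis, two lock lugs 8 mm high catch the feet of unsqueezed tabs. Driving the cap against the tub with more than 45 N in all (its 13 N of spring load included) breaks it.
- caddy: Plywood caddy screwed to the bench, 115 x 222 mm, walls 8 mm thick and 60 mm high, floor 8 mm thick, with two square wells of 99 mm side by side along its y; the tub is in the well on the caddy's +y side. Origin at the centre of the underside.
- saucer_in (a point): Clay saucer lying loose on the bench: 170 mm across the rim, 21 mm high, flat inner floor about 140 mm across, 0.45 kg. The point is the centre of the inner floor's upper face, 6 mm above the bench. A cap standing in it has its half-way point 15 mm above this point.
- small_pots: two nested small clay pots, mouth down, 74 mm across and 82 mm high, standing in the caddy's other well; origin at the centre of the underside
- pot_stack: two nested clay pots, mouth down, 140 mm across, 155 mm high, on the left; origin at the centre of the underside
- saucer_stack: stack of five clay saucers, 150 mm across, 71 mm high; origin at the centre of the underside
- twine: spool of brown twine standing on end, 60 mm across, 55 mm high; origin at the centre of the underside
- trowel: hand trowel lying flat on the far side, 300 mm long; origin near the root of the blade, on the bench
- succulent: small potted plant, pot 80 mm across, 110 mm high in all, on the far side; origin at the centre of the underside
- mister: pale spray bottle, 72 mm across, 192 mm high, on the far right; origin at the centre of the underside
There are look-alikes about, which are no part of the job. There is more than one size of the part that bears saucer_in; the job needs the middle-sized.

How it is judged:
By the outcome, as a careful person would: the job done as asked, in the order asked, and still so for the second after the job is handed in, with the robot touching nothing.
It also fails if it takes over 64 s, if anything falls off the work surface, if the arm or the gripper's body presses on something with over 40 N, if the wrist force passes 120 N, or if a joint passes its speed limit or range.

## Working session

There is one attempt and no reset: what is moved stays moved. The work goes in short steps, Python scripts to look and compute and a tool call to move; the robot and the scene stay as the last step left them, time stands still between calls to the robot, and variables do not carry over. Pictures are saved under pics/ and viewed, and the job is handed in when it is done.

Besides the shell and the picture viewer there is one more tool, called after "Request:" as a command line: name --argument value ..., lists and objects as JSON in quotes. jog_arm: Moves the arm, as the interface text tells. Shifts and turns lie within -1 to 1; 1 stands for 0.12 m of shift or 45 degrees of turn. Its arguments: {"type":"object","properties":{"series":{"type":"array"},"grip_force":{"type":"number"}},"required":["series"]}

```bash
mkdir -p pics; cat > h.py <<'E'
import numpy as np,cv2
from cell import ctrl
def cam(n,f=None):
    d=ctrl.read_camera(n)
    if f: cv2.imwrite('pics/'+f,d['image'])
    return d
def ray(d,u,v):
    E=np.array(d['extrinsics']);R=E[:3,:3];t=E[:3,3]
    k=d.get('dist',None)
    x=(u-d['cx'])/d['fx'];y=(v-d['cy'])/d['fy']
    return -R.T@t, R.T@np.array([x,-y,-1.0])
def onz(d,u,v,z):
    o,r=ray(d,u,v); return o+r*(z-o[2])/r[2]
def proj(d,p):
    E=np.array(d['extrinsics']);c=E[:3,:3]@np.array(p)+E[:3,3]
    return d['cx']+d['fx']*c[0]/-c[2], d['cy']-d['fy']*c[1]/-c[2]
def tri(a,ua,b,ub):
    o1,r1=ray(a,*ua);o2,r2=ray(b,*ub)
    s=np.linalg.lstsq(np.c_[r1,-r2],o2-o1,rcond=None)[0]
    p=o1+r1*s[0];q=o2+r2*s[1]
    return (p+q)/2,np.linalg.norm(p-q)
E
python3 - <<'E'
from h import *
np.set_printoptions(precision=4,suppress=True)
for n in('scene','top'):
    d=cam(n,n+'0.png');print(n,{k:v for k,v in d.items() if k!='image'})
print(ctrl.get_obs())
E
```

```text
scene {'fx': 508.25460974918286, 'fy': 508.25460974918286, 'cx': 319.20073930327146, 'cy': 191.88320326426643, 'extrinsics': array([[ 0.6076,  0.7942, -0.0043, -0.3127],
       [-0.6385,  0.4916,  0.5922,  0.2412],
       [ 0.4724, -0.3571,  0.8058, -1.7626],
       [ 0.    ,  0.    ,  0.    ,  1.    ]])}
top {'fx': 520.0586167519319, 'fy': 520.0586167519319, 'cx': 325.37035426679097, 'cy': 201.77295810423055, 'extrinsics': array([[ 0.0143, -0.9996,  0.0236, -0.0225],
       [ 0.9805,  0.0186,  0.1954, -0.505 ],
       [-0.1958,  0.0203,  0.9804, -1.7266],
       [ 0.    ,  0.    ,  0.    ,  1.    ]])}
{'clock': 0.1, 'q': array([-1.3569,  0.2647,  1.6052, -0.    ,  1.2737, -0.0369]), 'qd': array([ 0.0011, -0.0021, -0.0022,  0.0003, -0.0014,  0.0006]), 'tau': array([ -0.0001, -50.362 , -35.8072,   0.0731,   0.0233,  -0.    ]), 'eef_pos': array([ 0.1675, -0.6536,  0.4035]), 'tcp_rot': array([-1.5895,  1.5688,  1.8029]), 'contact_force': array([ 0.0152, -0.4028,  0.1919]), 'wrist_torque': array([-0.007 , -0.0522,  0.0499]), 'width': 1.0039618639942793}
```

View pics/scene0.png

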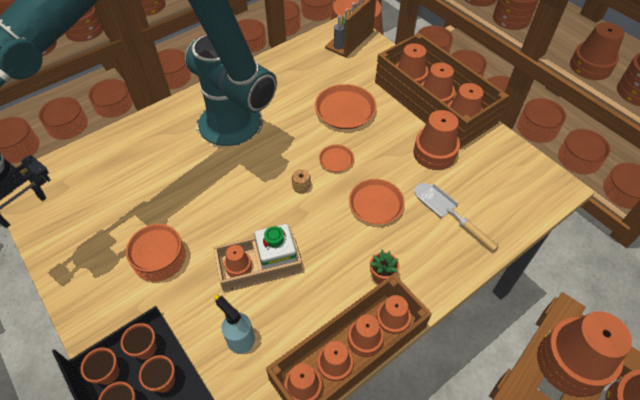

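View pics/top0.png

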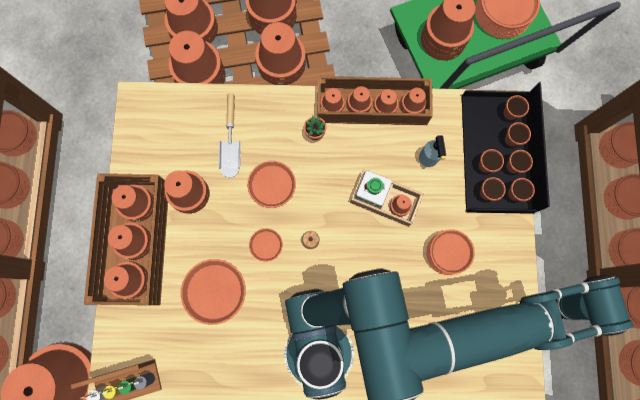

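The saucers are at about (271,184), (265,245) and (212,291) in the top view. The tub's green cap is at about (375,186) in top and (275,236) in scene. I'll zoom in on these next.

```bash
python3 - <<'E'
from h import *
a=cam('scene')['image'];b=cam('top')['image']
A=cv2.resize(a[205:295,200:320],None,fx=6,fy=6,interpolation=cv2.INTER_CUBIC)
B=cv2.resize(b[160:230,335:435],None,fx=7,fy=7,interpolation=cv2.INTER_CUBIC)
cv2.imwrite('pics/za.png',A);cv2.imwrite('pics/zb.png',B)
E
```

```text
(no output)
```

View pics/za.png

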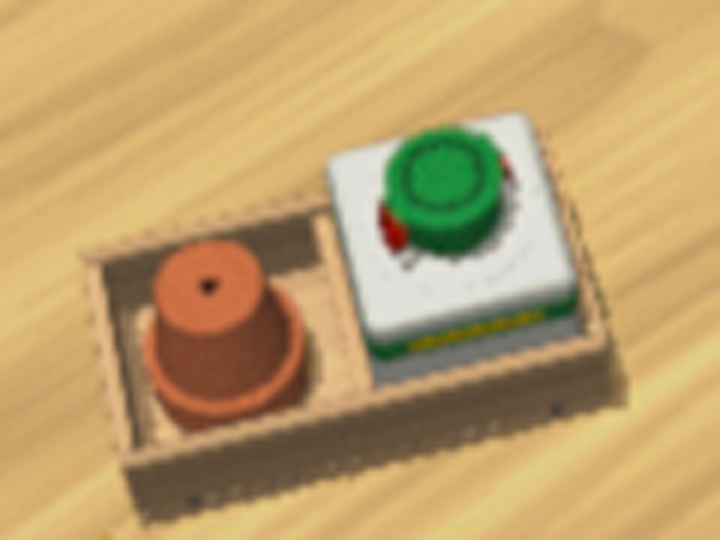

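View pics/zb.png

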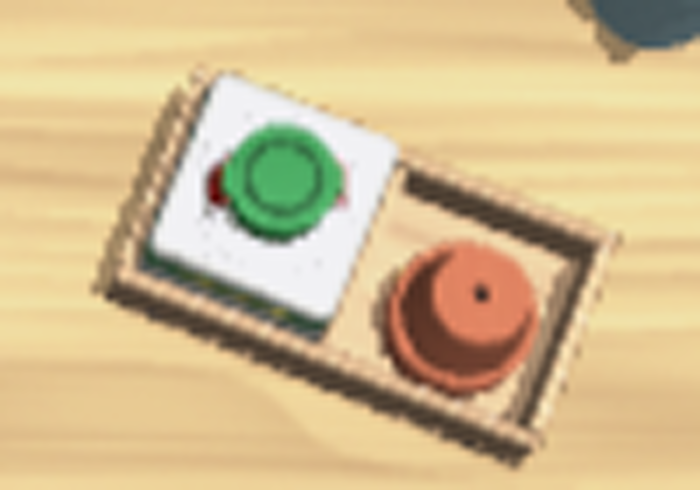

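```bash
cat > m.py <<'E'
from h import *
np.set_printoptions(precision=4,suppress=True)
S=cam('scene');T=cam('top')
roi={'s':(S,200,205,320,295),'t':(T,335,160,435,230)}
out={}
for k,(d,x0,y0,x1,y1) in roi.items():
    im=d['image'][y0:y1,x0:x1]
    big=cv2.resize(im,None,fx=8,fy=8,interpolation=cv2.INTER_CUBIC)
    h=cv2.cvtColor(big,cv2.COLOR_BGR2HSV)
    g=((h[...,0]>50)&(h[...,0]<85)&(h[...,1]>110)&(h[...,2]>60)).astype(np.uint8)
    r=(((h[...,0]<4)|(h[...,0]>172))&(h[...,1]>80)&(h[...,2]>60)).astype(np.uint8)
    w=((h[...,1]<40)&(h[...,2]>190)).astype(np.uint8)
    c=lambda p:((p[0]+.5)/8-.5+x0,(p[1]+.5)/8-.5+y0)
    cs=max(cv2.findContours(g,0,1)[0],key=cv2.contourArea)
    bx=cv2.boundingRect(cs);print(k,'green',c(bx[:2]),c((bx[0]+bx[2],bx[1]+bx[3])))
    vals=h[...,2][cv2.drawContours(np.zeros_like(g),[cs],-1,1,-1)>0];th,_=cv2.threshold(vals,0,255,cv2.THRESH_OTSU)
    tp=(g>0)&(h[...,2]>th)
    tc=max(cv2.findContours(cv2.morphologyEx(tp.astype(np.uint8),cv2.MORPH_CLOSE,np.ones((9,9))),0,1)[0],key=cv2.contourArea)
    e=cv2.fitEllipse(cv2.convexHull(tc));print(' top thr',th,c(e[0]),np.array(e[1])/8,e[2]);out[k]=c(e[0])
    for q in cv2.findContours(r,0,1)[0]:
        if cv2.contourArea(q)>60:
            m=cv2.moments(q);print(' red',c((m['m10']/m['m00'],m['m01']/m['m00'])),cv2.contourArea(q)/64,c(cv2.boundingRect(q)[:2]),np.array(cv2.boundingRect(q)[2:])/8)
    ws=max(cv2.findContours(w,0,1)[0],key=cv2.contourArea)
    ws=cv2.convexHull(ws)
    ap=cv2.approxPolyN(ws,4) if hasattr(cv2,'approxPolyN') else cv2.approxPolyDP(ws,25,True)
    P=[c(p) for p in ap.reshape(-1,2)];print(' tub corners',np.array(P).round(2).tolist());out[k+'w']=P
    if 1:
        for p in P: print('   at z.108',onz(d,*p,.108)[:2])
print('cap top tri',tri(S,out['s'],T,out['t']))
print('cap z.140',onz(S,*out['s'],.14),onz(T,*out['t'],.14))
# saucers
h=cv2.cvtColor(T['image'],cv2.COLOR_BGR2HSV)
def sauc(d,box):
    x0,y0,x1,y1=box;hh=cv2.cvtColor(cv2.resize(d['image'][y0:y1,x0:x1],None,fx=4,fy=4,interpolation=cv2.INTER_CUBIC),cv2.COLOR_BGR2HSV)
    m=((hh[...,0]<12)&(hh[...,1]>120)).astype(np.uint8)
    q=max(cv2.findContours(m,0,1)[0],key=cv2.contourArea);e=cv2.fitEllipse(cv2.convexHull(q))
    return ((e[0][0]+.5)/4-.5+x0,(e[0][1]+.5)/4-.5+y0),np.array(e[1])/4
for n,bt,bs in(('mid',(235,150,310,218),(335,165,420,235)),('small',(240,220,290,270),(310,135,364,180)),('big',(165,245,255,335),(300,75,390,138))):
    t=sauc(T,bt);s=sauc(S,bs);print(n,t,s,tri(S,s[0],T,t[0]),onz(T,*t[0],.015),onz(S,*s[0],.015), 'diam',t[1][0]*1.75/520)
E
python3 m.py
```

```text
s green (263.9375, 226.1875) (283.4375, 246.6875)
 top thr 111.0 (273.47286224365234, 234.36180305480957) [16.3327 20.0235] 71.96011352539062
 red (264.6606174698795, 243.6714608433735) 12.96875 (262.6875, 239.3125) [4.25 7.25]
 tub corners [[294.69, 251.19], [261.19, 259.94], [253.81, 230.56], [286.94, 223.06]]
   at z.108 [ 0.6061 -0.1505]
   at z.108 [ 0.5741 -0.2347]
   at z.108 [ 0.487  -0.2008]
   at z.108 [ 0.522  -0.1159]
t green (366.5625, 178.0625) (383.0625, 193.5625)
 top thr 149.0 (374.85453033447266, 185.1733283996582) [14.0362 15.992 ] 93.03797912597656
 red (365.087361530715, 186.71041037260827) 5.171875 (364.3125, 183.3125) [2.25  5.625]
 tub corners [[392.19, 180.06], [381.94, 205.56], [355.81, 194.56], [365.94, 169.44]]
   at z.108 [ 0.5719 -0.2351]
   at z.108 [ 0.4845 -0.2002]
   at z.108 [ 0.52   -0.1136]
   at z.108 [ 0.6068 -0.1473]
cap top tri (array([ 0.5461, -0.1737,  0.1379]), np.float64(0.0005941174579351105))
cap z.140 [ 0.5471 -0.1746  0.14  ] [ 0.5457 -0.1732  0.14  ]
mid ((271.12414932250977, 183.93346405029297), array([46.8788, 48.3645])) ((376.2951850891113, 201.28968811035156), array([44.7427, 55.4135])) (array([0.5718, 0.1753, 0.0157]), np.float64(0.0013133299516184759)) [0.5723 0.1759 0.015 ] [0.5712 0.1751 0.015 ] diam 0.1577650363628681
small ((265.3139934539795, 244.56624603271484), array([32.8685, 33.599 ])) ((335.99275970458984, 157.88704872131348), array([26.6388, 34.4141])) (array([0.3594, 0.1883, 0.0106]), np.float64(0.0011994076658214882)) [0.3592 0.1884 0.015 ] [0.362  0.1853 0.015 ] diam 0.1106153103021475
big ((212.72429275512695, 291.5102005004883), array([63.6833, 66.7321])) ((345.0605812072754, 105.97834968566895), array([44.0782, 60.9705])) (array([0.198 , 0.3572, 0.0184]), np.float64(0.0012362991524657828)) [0.1984 0.3584 0.015 ] [0.1951 0.359  0.015 ] diam 0.2143188238143921
```

```bash
cat > m2.py <<'E'
from h import *
np.set_printoptions(precision=4,suppress=True)
S=cam('scene');T=cam('top');C=np.array([.5465,-.174])
for k,(d,x0,y0,x1,y1) in {'s':(S,255,220,292,252),'t':(T,358,172,392,202)}.items():
    im=d['image'][y0:y1,x0:x1]
    big=cv2.resize(im,None,fx=20,fy=20,interpolation=cv2.INTER_CUBIC);cv2.imwrite('pics/y%s.png'%k,big)
    b=big.astype(int);r=((b[...,2]-np.maximum(b[...,1],b[...,0]))>25).astype(np.uint8)
    for q in cv2.findContours(r,0,1)[0]:
        if cv2.contourArea(q)<200: continue
        m=cv2.moments(q);u=(m['m10']/m['m00']+.5)/20-.5+x0;v=(m['m01']/m['m00']+.5)/20-.5+y0
        print(k,(u,v),cv2.contourArea(q)/400)
        for z in(.112,.12,.125,.13):
            p=onz(d,u,v,z)[:2]-C;print('   z',z,p,np.linalg.norm(p),np.degrees(np.arctan2(p[1],p[0])))
print('tops', -np.array(S['extrinsics'])[:3,:3].T@np.array(S['extrinsics'])[:3,3],-np.array(T['extrinsics'])[:3,:3].T@np.array(T['extrinsics'])[:3,3])
E
python3 m2.py
```

```text
s (255.52567758395634, 247.5656289308176) 17.55625
   z 0.112 [-0.0101 -0.053 ] 0.05400374037609529 -100.80934275276029
   z 0.12 [-0.0057 -0.0549] 0.055216325792059456 -95.95394489404056
   z 0.125 [-0.003  -0.0561] 0.05616801235315399 -93.0384846121495
   z 0.13 [-0.0002 -0.0573] 0.05726008128832079 -90.22716954017034
s (264.7583888701083, 243.07099571803417) 25.88375
   z 0.112 [-0.0067 -0.0262] 0.026994053771533272 -104.35315189189737
   z 0.12 [-0.0023 -0.0282] 0.02830404808601682 -94.69143632249575
   z 0.125 [ 0.0004 -0.0295] 0.029498311790693788 -89.18317916235105
   z 0.13 [ 0.0032 -0.0308] 0.030942779606120564 -84.14592506696447
s (284.08463210347753, 232.1848600508906) 3.93
   z 0.112 [-0.0032  0.0339] 0.0340167619191374 95.34953120358716
   z 0.12 [0.0012 0.0314] 0.031420588925794496 87.8456132499201
   z 0.125 [0.0039 0.0299] 0.03010834955165228 82.55447246904711
   z 0.13 [0.0066 0.0283] 0.029074732663294765 76.83505305085426
s (270.97289818646516, 223.36521424970175) 250.40875
   z 0.112 [-0.048   0.0218] 0.05267779757853845 155.5900019909198
   z 0.12 [-0.0433  0.0194
[... 3692 characters left out ...]
45716841491
t (387.2523765416434, 176.20157294151483) 24.62875
   z 0.112 [ 0.0373 -0.0441] 0.057817244404085345 -49.776990076992945
   z 0.12 [ 0.0353 -0.043 ] 0.05563897503350007 -50.61324986803562
   z 0.125 [ 0.034  -0.0423] 0.05428396764204343 -51.169920682155244
   z 0.13 [ 0.0328 -0.0416] 0.05293434646288699 -51.755035010878586
t (359.8117295043458, 177.42232147051914) 35.475
   z 0.112 [0.0313 0.0476] 0.05694815346655544 56.66493488887883
   z 0.12 [0.0293 0.0483] 0.05647603577627244 58.755974148948894
   z 0.125 [0.028  0.0487] 0.056219664754210814 60.07963224221709
   z 0.13 [0.0268 0.0492] 0.05599356417737334 61.414697763427746
tops [ 1.1767 -0.4996  1.2761] [0.1574 0.022  1.792 ]
```

```bash
python3 -c "
import cv2,numpy as np
a=cv2.imread('pics/ys.png');b=cv2.imread('pics/yt.png');
h=max(a.shape[0],b.shape[0])
a=cv2.copyMakeBorder(a,0,h-a.shape[0],0,0,0);b=cv2.copyMakeBorder(b,0,h-b.shape[0],0,0,0)
c=np.hstack([a,b]);cv2.imwrite('pics/yy.png',cv2.resize(c,None,fx=.56,fy=.56))"
```

```text
(no output)
```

View pics/yy.png

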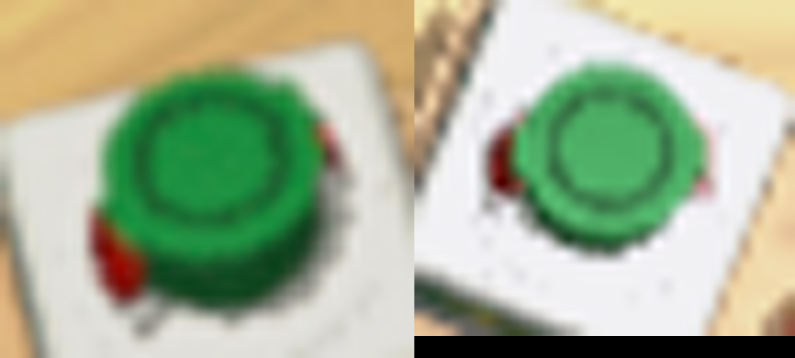

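```bash
cat > plan.py <<'E'
from h import *
import sys
from scipy.spatial.transform import Rotation as Ro
np.set_printoptions(precision=4,suppress=True)
def plan(p,yaw):
    # p target TCP, yaw deg world angle of tool y, tool x down
    o=ctrl.get_obs();R=Ro.from_euler('xyz',o['tcp_rot'])
    y=np.array([np.cos(np.radians(yaw)),np.sin(np.radians(yaw)),0]);x=np.array([0,0,-1.])
    Rt=np.c_[x,y,np.cross(x,y)]
    M=R.as_matrix();cur=np.degrees(np.arctan2(M[1,1],M[0,1]))
    print('clock',o['clock'],'pos',o['eef_pos'],'tool y deg',cur,'x axis',M[:,0],'q',o['q'],'w',o['width'],'F',o['contact_force'],'M',o['wrist_torque'])
    print('shift units',M.T@(np.array(p)-o['eef_pos'])/.12,'turn units',(R.inv()*Ro.from_matrix(Rt)).as_rotvec()/np.radians(45))
if __name__=='__main__': a=list(map(float,sys.argv[1:]));plan(a[:3],a[3])
E
python3 plan.py .5465 -.174 .40 85.5;python3 plan.py .5465 -.174 .40 -94.5
```

```text
clock 0.4 pos [ 0.1675 -0.6538  0.4045] tool y deg -75.62999894490109 x axis [-0.0001  0.0003 -1.    ] q [-1.3569  0.2641  1.6042 -0.      1.2737 -0.0369] w 0.9982192263085246 F [ 0.2098 -0.1675 -0.3695] M [-0.0193  0.0508 -0.0152]
shift units [ 0.0386 -3.0898 -4.0519] turn units [-3.5807 -0.0006  0.0001]
clock 0.4 pos [ 0.1675 -0.6538  0.4045] tool y deg -75.62999894490109 x axis [-0.0001  0.0003 -1.    ] q [-1.3569  0.2641  1.6042 -0.      1.2737 -0.0369] w 0.9982192263085246 F [ 0.2098 -0.1675 -0.3695] M [-0.0193  0.0508 -0.0152]
shift units [ 0.0386 -3.0898 -4.0519] turn units [0.4193 0.0001 0.0004]
```

Request:
jog_arm --series '[{"delta_pos":[0,-0.3,-0.4],"turn":[0,0,0],"hand":1},{"delta_pos":[0,-0.6,-0.8],"turn":[0,0,0],"hand":1},{"delta_pos":[0,-0.75,-1],"turn":[0,0,0],"hand":1}]' --grip_force 20

```text
clock: 0.7
eef_pos: [0.2619, -0.5358, 0.4044]
tcp_rot: [-2.246, 1.57, 1.145]
contact_force: [-0.2, 0.4, 0.1]
width: 1.0
```

Request:
jog_arm --series '[{"delta_pos":[0,-0.3,-0.4],"turn":[0,0,0],"hand":1},{"delta_pos":[0,-0.6,-0.8],"turn":[0,0,0],"hand":1},{"delta_pos":[0,-0.75,-1],"turn":[0,0,0],"hand":1}]'

```text
clock: 1.0
eef_pos: [0.3561, -0.4182, 0.4048]
tcp_rot: [2.644, 1.57, -0.249]
contact_force: [0.4, 0.2, -0.3]
width: 0.999
```

Request:
jog_arm --series '[{"delta_pos":[0,-0.3,-0.4],"turn":[0,0,0],"hand":1},{"delta_pos":[0,-0.6,-0.8],"turn":[0,0,0],"hand":1},{"delta_pos":[0,-0.75,-1],"turn":[0,0,0],"hand":1}]'

```text
clock: 1.3
eef_pos: [0.4499, -0.301, 0.4053]
tcp_rot: [2.421, 1.569, -0.472]
contact_force: [0.1, -0.3, 0.2]
width: 0.999
```

```bash
python3 plan.py .5465 -.174 .33 -94.5
```

```text
clock 1.3 pos [ 0.4499 -0.301   0.4053] tool y deg -75.75111495736238 x axis [ 0.0016 -0.0008 -1.    ] q [-0.6358  0.0099  1.8898  0.0003  1.2401  0.6862] w 0.999483632446915 F [ 0.1313 -0.2598  0.1896] M [-0.0832 -0.0259 -0.0384]
shift units [ 0.6277 -0.8287 -1.0398] turn units [ 0.4166 -0.0019 -0.0012]
```

Request:
jog_arm --series '[{"delta_pos":[0,-0.3,-0.35],"turn":[0.15,0,0],"hand":1},{"delta_pos":[0.1,-0.6,-0.7],"turn":[0.3,0,0],"hand":1},{"delta_pos":[0.3,-0.83,-1],"turn":[0.417,-0.002,-0.001],"hand":1},{"delta_pos":[0.5,-0.83,-1],"turn":[0.417,-0.002,-0.001],"hand":1},{"delta_pos":[0.5,-0.83,-1],"turn":[0.417,-0.002,-0.001],"hand":1}]'

```text
clock: 1.8
eef_pos: [0.5412, -0.1724, 0.3411]
tcp_rot: [-0.292, 1.563, 2.775]
contact_force: [-1.4, 0.1, -0.1]
width: 1.001
```

```bash
python3 plan.py .5465 -.174 .287 -94.5; python3 - <<'E'
from h import *
S=cam('scene');T=cam('top')
a=cv2.resize(S['image'][190:280,220:320],None,fx=4,fy=4,interpolation=2);b=cv2.resize(T['image'][140:230,325:425],None,fx=4,fy=4,interpolation=2)
cv2.imwrite('pics/c1.png',np.hstack([a,b]))
E
```

```text
clock 1.8 pos [ 0.5412 -0.1724  0.3411] tool y deg -94.30357569660586 x axis [-0.0072  0.0028 -1.    ] q [-0.3523  0.1143  1.9017  0.0001  1.1332  1.2936] w 1.0009524582634464 F [-1.3822  0.106  -0.0784] M [ 0.0162  0.0711 -0.012 ]
shift units [ 0.4503  0.0109 -0.0483] turn units [0.0044 0.0094 0.0028]
```

View pics/c1.png

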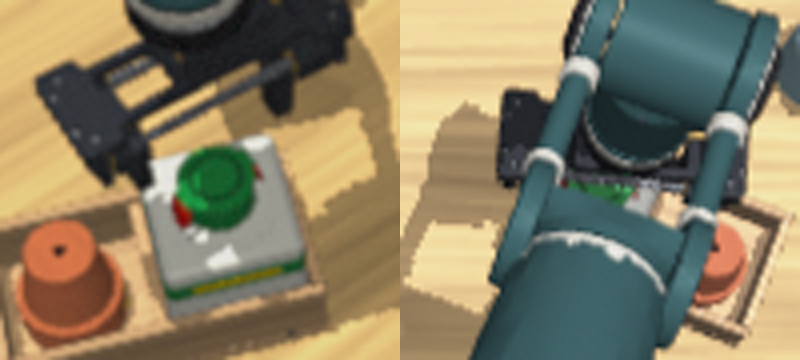

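The scene crop shows the gripper straddling the cap, one finger on each red tab's side. The cap is still untouched at about (215,185) in that crop. Next I descend.

```bash
python3 plan.py .5465 -.174 .287 -94.5
```

```text
clock 1.9 pos [ 0.5415 -0.1748  0.3449] tool y deg -94.44822783076977 x axis [-0.002   0.0001 -1.    ] q [-0.3559  0.111   1.8979 -0.0007  1.1346  1.2929] w 1.0032495451363923 F [ 0.6757 -0.1558 -0.0367] M [-0.002  -0.0126  0.0271]
shift units [ 0.4822 -0.0103 -0.0417] turn units [ 0.0012  0.0026 -0.0001]
```

Request:
jog_arm --series '[{"delta_pos":[0.05,-0.01,-0.042],"turn":[0,0.002,0],"hand":1},{"delta_pos":[0.2,-0.01,-0.042],"turn":[0,0.002,0],"hand":1},{"delta_pos":[0.36,-0.01,-0.042],"turn":[0,0.002,0],"hand":1},{"delta_pos":[0.48,-0.01,-0.042],"turn":[0,0.002,0],"hand":1},{"delta_pos":[0.48,-0.01,-0.042],"turn":[0,0.002,0],"hand":1},{"delta_pos":[0.48,-0.01,-0.042],"turn":[0,0.002,0],"hand":1}]'

```text
clock: 2.5
eef_pos: [0.5466, -0.1748, 0.2878]
tcp_rot: [1.515, 1.571, -1.705]
contact_force: [0.2, 1.0, 1.0]
width: 1.0
```

```bash
python3 plan.py .5465 -.174 .287 -94.5; python3 - <<'E'
from h import *
S=cam('scene')
cv2.imwrite('pics/c2.png',cv2.resize(S['image'][190:280,220:320],None,fx=6,fy=6,interpolation=2))
E
```

```text
clock 2.5 pos [ 0.5466 -0.1748  0.2878] tool y deg -94.51016173942372 x axis [-0.     -0.0003 -1.    ] q [-0.3528  0.1754  1.9387 -0.0003  1.0274  1.2969] w 0.9996304987244015 F [0.1705 0.9689 1.0216] M [ 0.0494 -0.0528 -0.0012]
shift units [ 0.0064 -0.0062  0.0012] turn units [-0.0002  0.     -0.0003]
```

View pics/c2.png

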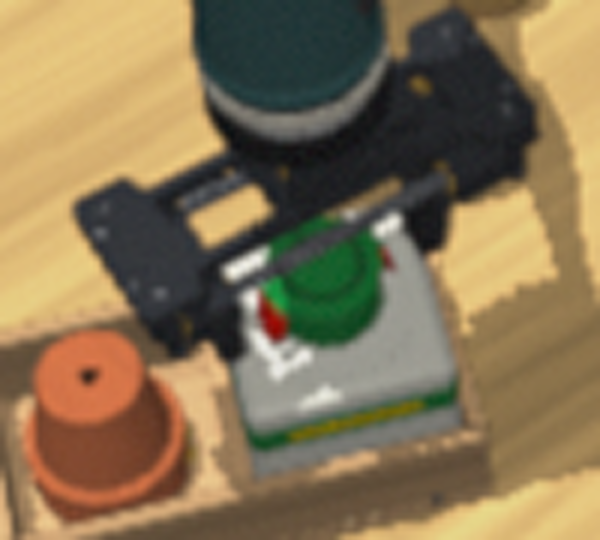

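The fingers stand either side of the red tabs, clear of the shoulder. Closing gently first.

Request:
jog_arm --series '[{"delta_pos":[0,0,0],"turn":[0,0,0],"hand":0.8},{"delta_pos":[0,0,0],"turn":[0,0,0],"hand":0.7},{"delta_pos":[0,0,0],"turn":[0,0,0],"hand":0.6},{"delta_pos":[0,0,0],"turn":[0,0,0],"hand":0.55},{"delta_pos":[0,0,0],"turn":[0,0,0],"hand":0.55},{"delta_pos":[0,0,0],"turn":[0,0,0],"hand":0.55}]' --grip_force 10

```text
clock: 3.15
eef_pos: [0.5471, -0.1744, 0.2884]
tcp_rot: [3.109, 1.569, -0.111]
contact_force: [1.2, 2.7, -0.2]
width: 0.653
```

```bash
python3 plan.py .5465 -.174 .287 -94.5
```

```text
clock 3.15 pos [ 0.5471 -0.1744  0.2884] tool y deg -94.49509651705068 x axis [ 0.0017 -0.0002 -1.    ] q [-0.352   0.1749  1.938   0.0005  1.0271  1.297 ] w 0.6531787415848482 F [ 1.1813  2.6883 -0.1857] M [ 0.3679 -0.2562 -0.0837]
shift units [ 0.0118 -0.0028  0.0053] turn units [ 0.0001 -0.0021 -0.0001]
```

Request:
jog_arm --series '[{"delta_pos":[0,-0.004,0],"turn":[0,0,0],"hand":0.5},{"delta_pos":[0,-0.008,0],"turn":[0,0,0],"hand":0.5},{"delta_pos":[0,-0.008,0],"turn":[0,0,0],"hand":0.5}]' --grip_force 24

```text
clock: 3.45
eef_pos: [0.5471, -0.1739, 0.2884]
tcp_rot: [2.474, 1.569, -0.746]
contact_force: [0.8, -1.9, -2.4]
width: 0.636
```

```bash
python3 plan.py .5465 -.174 .287 -94.5
```

```text
clock 3.45 pos [ 0.5471 -0.1739  0.2884] tool y deg -94.48203212820822 x axis [ 0.0015 -0.0014 -1.    ] q [-0.3509  0.1747  1.9384 -0.0009  1.0266  1.2986] w 0.636403704318769 F [ 0.7944 -1.8847 -2.3726] M [-0.414  -0.0724 -0.034 ]
shift units [0.0113 0.0012 0.0052] turn units [ 0.0004 -0.0021 -0.0016]
```

The opening is 56.0 mm, so both tabs are fully in. Starting a slow anticlockwise turn.

Request:
jog_arm --series '[{"delta_pos":[0,0,0],"turn":[-0.04,0,0],"hand":0.5},{"delta_pos":[0,0,0],"turn":[-0.08,0,0],"hand":0.5},{"delta_pos":[0,0,0],"turn":[-0.12,0,0],"hand":0.5},{"delta_pos":[0,0,0],"turn":[-0.16,0,0],"hand":0.5}]'

```text
clock: 3.85
eef_pos: [0.547, -0.1738, 0.2884]
tcp_rot: [2.537, 1.569, -0.556]
contact_force: [0.7, -0.5, -0.6]
width: 0.639
```

```bash
python3 plan.py .547 -.174 .288 -94.5
```

```text
clock 3.85 pos [ 0.547  -0.1738  0.2884] tool y deg -87.22873772948292 x axis [ 0.0013 -0.0008 -1.    ] q [-0.3509  0.1746  1.9385 -0.0004  1.027   1.1717] w 0.6385452299751101 F [ 0.7048 -0.5018 -0.5871] M [ 0.0476 -0.0928 -0.1006]
shift units [0.003  0.0016 0.0004] turn units [ 0.1616 -0.0017 -0.001 ]
```

Request:
jog_arm --series '[{"delta_pos":[0,0,0],"turn":[-0.05,0,0],"hand":0.5},{"delta_pos":[0,0,0],"turn":[-0.1,0,0],"hand":0.5},{"delta_pos":[0,0,0],"turn":[-0.15,0,0],"hand":0.5},{"delta_pos":[0,0,0],"turn":[-0.2,0,0],"hand":0.5},{"delta_pos":[0,0,0],"turn":[-0.25,0,0],"hand":0.5}]'

```text
clock: 4.35
eef_pos: [0.547, -0.1736, 0.2884]
tcp_rot: [2.753, 1.57, -0.142]
contact_force: [0.4, 0.8, 0.2]
width: 0.636
```

```bash
python3 plan.py .547 -.174 .288 -94.5;  python3 - <<'E'
from h import *
S=cam('scene')
cv2.imwrite('pics/c3.png',cv2.resize(S['image'][190:280,220:320],None,fx=6,fy=6,interpolation=2))
E
```

```text
clock 4.35 pos [ 0.547  -0.1736  0.2884] tool y deg -75.90401728868395 x axis [ 0.001  -0.0001 -1.    ] q [-0.3508  0.1745  1.9385  0.0002  1.0277  0.9738] w 0.636487520062072 F [0.4127 0.75   0.2494] M [ 0.0835 -0.0154 -0.0621]
shift units [0.0035 0.003  0.0006] turn units [ 0.4132 -0.0013 -0.0003]
```

View pics/c3.png

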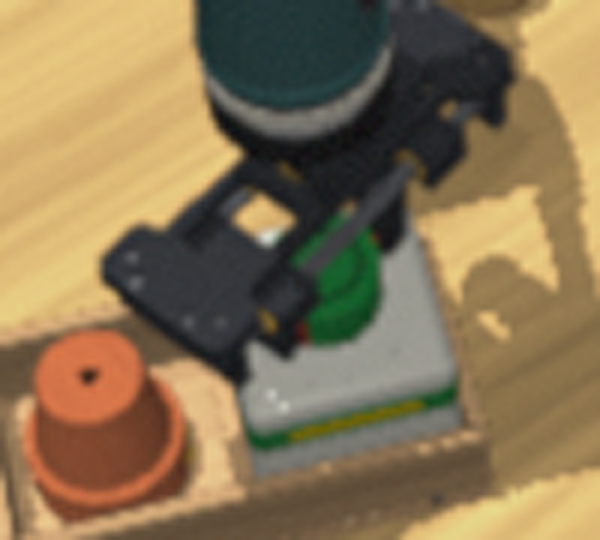

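Request:
jog_arm --series '[{"delta_pos":[0,0,0],"turn":[-0.04,0,0],"hand":0.5},{"delta_pos":[0,0,0],"turn":[-0.08,0,0],"hand":0.5},{"delta_pos":[0,0,0],"turn":[-0.12,0,0],"hand":0.5},{"delta_pos":[0,0,0],"turn":[-0.12,0,0],"hand":0.5}]'

```text
clock: 4.8
eef_pos: [0.547, -0.1737, 0.2888]
tcp_rot: [2.591, 1.57, -0.21]
contact_force: [-0.2, 0.2, 1.6]
width: 0.634
```

```bash
python3 plan.py .547 -.174 .288 -94.5
```

```text
clock 4.8 pos [ 0.547  -0.1737  0.2888] tool y deg -70.44202226135202 x axis [ 0.0012 -0.0003 -1.    ] q [-0.3508  0.1741  1.9381  0.0002  1.0283  0.8785] w 0.6337961685580844 F [-0.2219  0.2294  1.5886] M [0.0435 0.0986 0.0008]
shift units [0.007  0.0025 0.0013] turn units [ 0.5346 -0.0015 -0.0005]
```

Request:
jog_arm --series '[{"delta_pos":[0,0,0],"turn":[-0.04,0,0],"hand":0.5},{"delta_pos":[0,0,0],"turn":[-0.08,0,0],"hand":0.5},{"delta_pos":[0,0,0],"turn":[-0.12,0,0],"hand":0.5}]'

```text
clock: 5.1
eef_pos: [0.5471, -0.1739, 0.2892]
tcp_rot: [2.335, 1.569, -0.371]
contact_force: [0.2, 0.5, 3.9]
width: 0.639
```

```bash
python3 plan.py .547 -.174 .288 -94.5
```

```text
clock 5.1 pos [ 0.5471 -0.1739  0.2892] tool y deg -65.05133268618577 x axis [ 0.0015 -0.0006 -1.    ] q [-0.351   0.1737  1.9376 -0.      1.0286  0.7843] w 0.63907060830481 F [0.1642 0.5046 3.8955] M [ 0.1108  0.1077 -0.0122]
shift units [0.0104 0.0007 0.0014] turn units [ 0.6544 -0.0018 -0.0011]
```

Torque has dropped to about 0 and the upward force and height are rising, which suggests the cap came free at about 0.42 rad. I'll test that with a 1 mm lift.

Request:
jog_arm --series '[{"delta_pos":[-0.005,0,0],"turn":[0,0,0],"hand":0.5},{"delta_pos":[-0.01,0,0],"turn":[0,0,0],"hand":0.5},{"delta_pos":[-0.01,0,0],"turn":[0,0,0],"hand":0.5},{"delta_pos":[-0.01,0,0],"turn":[0,0,0],"hand":0.5}]'

```text
clock: 5.5
eef_pos: [0.547, -0.1737, 0.2902]
tcp_rot: [2.51, 1.57, -0.197]
contact_force: [-1.0, 1.4, 0.6]
width: 0.638
```

```bash
python3 plan.py .547 -.174 .288 -94.5
```

```text
clock 5.5 pos [ 0.547  -0.1737  0.2902] tool y deg -65.08191186714791 x axis [ 0.001  -0.0002 -1.    ] q [-0.3509  0.1726  1.937   0.0002  1.0309  0.7848] w 0.638086494602366 F [-1.0125  1.3513  0.6388] M [ 0.0914 -0.0361  0.0315]
shift units [0.0183 0.0023 0.001 ] turn units [ 0.6537 -0.0013 -0.0005]
```

Request:
jog_arm --series '[{"delta_pos":[-0.008,0,0],"turn":[0,0,0],"hand":0.5},{"delta_pos":[-0.016,0,0],"turn":[0,0,0],"hand":0.5},{"delta_pos":[-0.016,0,0],"turn":[0,0,0],"hand":0.5}]'

```text
clock: 5.8
eef_pos: [0.5469, -0.1736, 0.2921]
tcp_rot: [2.705, 1.57, -0.002]
contact_force: [-0.8, 0.7, -1.1]
width: 0.635
```

```bash
python3 plan.py .547 -.174 .288 -94.5
```

```text
clock 5.8 pos [ 0.5469 -0.1736  0.2921] tool y deg -65.0899474543641 x axis [ 0.0007 -0.     -1.    ] q [-0.3509  0.1705  1.9357  0.0003  1.0348  0.785 ] w 0.6351078390609631 F [-0.7628  0.662  -1.0785] M [0.1082 0.0693 0.0848]
shift units [0.0339 0.0031 0.0003] turn units [ 0.6536 -0.0009 -0.0002]
```

Lifted 3.7 mm and the force is only about -1 N, which is the cap's weight, so it is free. Lifting straight up.

Request:
jog_arm --series '[{"delta_pos":[-0.04,0,0],"turn":[0,0,0],"hand":0.5},{"delta_pos":[-0.09,0,0],"turn":[0,0,0],"hand":0.5},{"delta_pos":[-0.15,0,0],"turn":[0,0,0],"hand":0.5},{"delta_pos":[-0.2,0,0],"turn":[0,0,0],"hand":0.5},{"delta_pos":[-0.25,0,0],"turn":[0,0,0],"hand":0.5}]'

```text
clock: 6.3
eef_pos: [0.547, -0.1737, 0.3231]
tcp_rot: [2.44, 1.569, -0.267]
contact_force: [-0.2, -0.5, -1.1]
width: 0.635
```

Request:
jog_arm --series '[{"delta_pos":[-0.15,0,0],"turn":[0,0,0],"hand":0.5},{"delta_pos":[-0.35,0,0],"turn":[0,0,0],"hand":0.5},{"delta_pos":[-0.5,0,0],"turn":[0,0,0],"hand":0.5},{"delta_pos":[-0.5,0,0],"turn":[0,0,0],"hand":0.5}]'

```text
clock: 6.7
eef_pos: [0.548, -0.1741, 0.3869]
tcp_rot: [2.373, 1.562, -0.334]
contact_force: [0.4, -0.2, -0.7]
width: 0.639
```

```bash
python3 plan.py .5715 .1755 .37 -65; python3 - <<'E'
from h import *
S=cam('scene')
cv2.imwrite('pics/c4.png',cv2.resize(S['image'][170:280,220:330],None,fx=5,fy=5,interpolation=2))
E
```

```text
clock 6.7 pos [ 0.548  -0.1741  0.3869] tool y deg -65.0917339086285 x axis [ 0.0079 -0.0027 -1.    ] q [-0.351   0.0852  1.8455  0.0002  1.2025  0.785 ] w 0.6386337432896465 F [ 0.4215 -0.2024 -0.6818] M [-0.0079 -0.0352  0.044 ]
shift units [ 0.1348 -2.5608 -1.4039] turn units [-0.002  -0.0076 -0.0074]
```

View pics/c4.png

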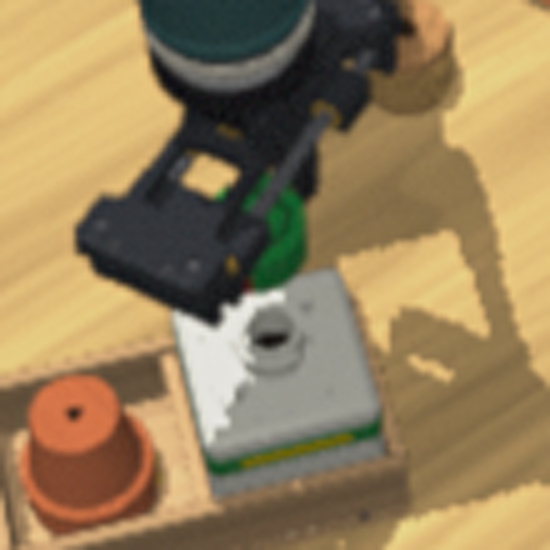

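The scene crop shows the cap in the jaws, the bare neck, and the tub still in its well. Carrying the cap over to the saucer.

Request:
jog_arm --series '[{"delta_pos":[0,-0.15,-0.08],"turn":[0,0,0],"hand":0.5},{"delta_pos":[0,-0.4,-0.22],"turn":[0,0,0],"hand":0.5},{"delta_pos":[0,-0.65,-0.36],"turn":[0,0,0],"hand":0.5},{"delta_pos":[0,-0.85,-0.47],"turn":[0,0,0],"hand":0.5}]'

```text
clock: 7.15
eef_pos: [0.555, -0.0562, 0.383]
tcp_rot: [2.33, 1.568, -0.377]
contact_force: [0.4, -0.0, -0.2]
width: 0.637
```

Request:
jog_arm --series '[{"delta_pos":[0,-0.25,-0.13],"turn":[0,-0.008,-0.007],"hand":0.5},{"delta_pos":[0,-0.5,-0.27],"turn":[0,-0.008,-0.007],"hand":0.5},{"delta_pos":[0,-0.7,-0.38],"turn":[0,-0.008,-0.007],"hand":0.5},{"delta_pos":[0,-0.85,-0.47],"turn":[0,-0.008,-0.007],"hand":0.5}]'

```text
clock: 7.55
eef_pos: [0.5625, 0.0618, 0.3811]
tcp_rot: [-0.609, 1.563, 2.969]
contact_force: [0.1, -0.4, -0.7]
width: 0.634
```

```bash
python3 plan.py .5715 .1755 .34 -65
```

```text
clock 7.55 pos [0.5625 0.0618 0.3811] tool y deg -65.0315039397112 x axis [-0.0082  0.0014 -1.    ] q [0.0648 0.0776 1.8647 0.0021 1.2073 1.199 ] w 0.6341633744445395 F [ 0.0539 -0.4414 -0.7039] M [-0.0115 -0.0127 -0.0171]
shift units [ 0.3433 -0.8258 -0.4701] turn units [-0.0007  0.0087  0.006 ]
```

Request:
jog_arm --series '[{"delta_pos":[0.05,-0.25,-0.14],"turn":[0,0.009,0.006],"hand":0.5},{"delta_pos":[0.15,-0.5,-0.28],"turn":[0,0.009,0.006],"hand":0.5},{"delta_pos":[0.25,-0.7,-0.4],"turn":[0,0.009,0.006],"hand":0.5},{"delta_pos":[0.34,-0.826,-0.47],"turn":[0,0.009,0.006],"hand":0.5},{"delta_pos":[0.34,-0.826,-0.47],"turn":[0,0.009,0.006],"hand":0.5},{"delta_pos":[0.34,-0.826,-0.47],"turn":[0,0.009,0.006],"hand":0.5}]'

```text
clock: 8.15
eef_pos: [0.5711, 0.1752, 0.3392]
tcp_rot: [0.095, 1.568, -2.61]
contact_force: [0.5, 0.2, -0.4]
width: 0.636
```

```bash
python3 plan.py .5715 .1755 .24 -65;python3 - <<'E'
from h import *
S=cam('scene')
cv2.imwrite('pics/c5.png',cv2.resize(S['image'][120:240,310:440],None,fx=5,fy=5,interpolation=2))
E
```

```text
clock 8.15 pos [0.5711 0.1752 0.3392] tool y deg -64.98391426189795 x axis [-0.002  -0.0012 -1.    ] q [ 0.2562  0.1686  1.8435 -0.0007  1.1317  1.3907] w 0.6358732824618595 F [ 0.4844  0.201  -0.4063] M [-0.0496 -0.0265 -0.0235]
shift units [ 0.8264 -0.0008 -0.0057] turn units [ 0.0004  0.0029 -0.0003]
```

View pics/c5.png

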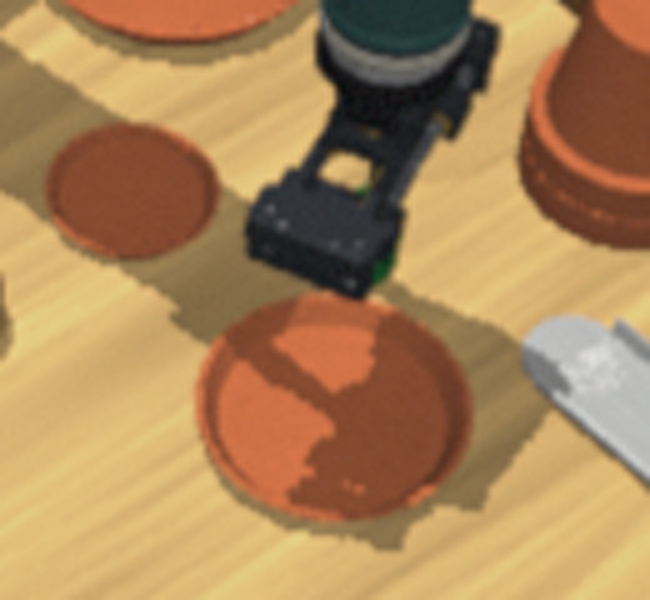

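Request:
jog_arm --series '[{"delta_pos":[0.15,0,-0.003],"turn":[0,0.003,0],"hand":0.5},{"delta_pos":[0.4,0,-0.005],"turn":[0,0.003,0],"hand":0.5},{"delta_pos":[0.65,0,-0.005],"turn":[0,0.003,0],"hand":0.5},{"delta_pos":[0.83,0,-0.005],"turn":[0,0.003,0],"hand":0.5},{"delta_pos":[0.83,0,-0.005],"turn":[0,0.003,0],"hand":0.5},{"delta_pos":[0.83,0,-0.005],"turn":[0,0.003,0],"hand":0.5}]'

```text
clock: 8.8
eef_pos: [0.5723, 0.1741, 0.241]
tcp_rot: [2.771, 1.569, 0.063]
contact_force: [1.0, -0.6, -0.3]
width: 0.632
```

```bash
python3 plan.py .5715 .1755 .188 -65;python3 - <<'E'
from h import *
S=cam('scene');T=cam('top')
a=cv2.resize(S['image'][140:240,320:440],None,fx=3.3,fy=3.3,interpolation=2);b=cv2.resize(T['image'][130:230,210:330],None,fx=3.3,fy=3.3,interpolation=2)
cv2.imwrite('pics/c6.png',np.hstack([a,b]))
E
```

```text
clock 8.8 pos [0.5723 0.1741 0.241 ] tool y deg -65.10916508277727 x axis [ 0.0018  0.0001 -1.    ] q [ 0.2537  0.2712  1.919  -0.0004  0.9497  1.3903] w 0.6317255712167286 F [ 0.9957 -0.5519 -0.2627] M [-0.009  -0.0055 -0.01  ]
shift units [ 0.4416 -0.0139  0.0018] turn units [-0.0024 -0.0021 -0.0008]
```

View pics/c6.png

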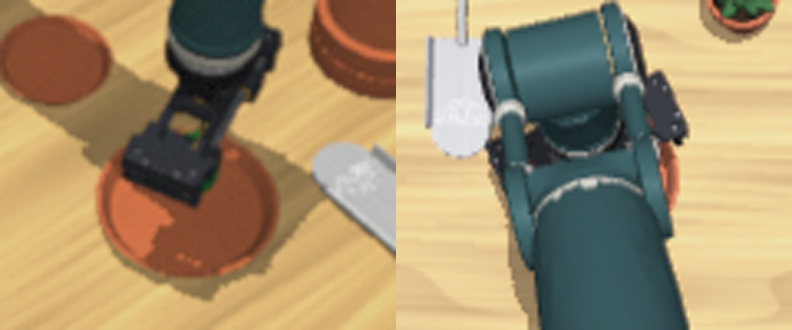

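The gripper is over the saucer. Descending in stages.

Request:
jog_arm --series '[{"delta_pos":[0.1,-0.01,0],"turn":[0,-0.002,0],"hand":0.5},{"delta_pos":[0.25,-0.013,0.002],"turn":[0,-0.002,0],"hand":0.5},{"delta_pos":[0.37,-0.013,0.002],"turn":[0,-0.002,0],"hand":0.5},{"delta_pos":[0.43,-0.013,0.002],"turn":[0,-0.002,0],"hand":0.5},{"delta_pos":[0.43,-0.013,0.002],"turn":[0,-0.002,0],"hand":0.5},{"delta_pos":[0.43,-0.013,0.002],"turn":[0,-0.002,0],"hand":0.5}]'

```text
clock: 9.5
eef_pos: [0.5725, 0.1761, 0.1909]
tcp_rot: [2.811, 1.567, 0.105]
contact_force: [-0.7, -0.4, -0.4]
width: 0.636
```

Request:
jog_arm --series '[{"delta_pos":[0.008,0,0],"turn":[0,0,0],"hand":0.5},{"delta_pos":[0.016,0,0],"turn":[0,0,0],"hand":0.5},{"delta_pos":[0.02,0,0],"turn":[0,0,0],"hand":0.5}]'

```text
clock: 9.8
eef_pos: [0.5728, 0.1762, 0.189]
tcp_rot: [2.843, 1.566, 0.136]
contact_force: [0.6, 0.3, -0.9]
width: 0.634
```

```bash
python3 plan.py .5715 .1755 .184 -65
```

```text
clock 9.8 pos [0.5728 0.1762 0.189 ] tool y deg -65.0820199726737 x axis [ 0.0044  0.0006 -1.    ] q [ 0.257   0.3396  1.9439 -0.0007  0.8537  1.3933] w 0.633820609206244 F [ 0.6269  0.2939 -0.87  ] M [-0.0036 -0.0042  0.0044]
shift units [0.0416 0.0004 0.0126] turn units [-0.0018 -0.0054 -0.0017]
```

Request:
jog_arm --series '[{"delta_pos":[0.008,0,0.006],"turn":[0,-0.005,0],"hand":0.5},{"delta_pos":[0.016,0,0.012],"turn":[0,-0.005,0],"hand":0.5},{"delta_pos":[0.024,0,0.012],"turn":[0,-0.005,0],"hand":0.5},{"delta_pos":[0.024,0,0.012],"turn":[0,-0.005,0],"hand":0.5}]'

```text
clock: 10.2
eef_pos: [0.5714, 0.1755, 0.1859]
tcp_rot: [1.453, 1.57, -1.253]
contact_force: [-0.1, 0.2, 0.2]
width: 0.637
```

```bash
python3 plan.py .5715 .1755 .184 -65
```

```text
clock 10.2 pos [0.5714 0.1755 0.1859] tool y deg -65.08194371122167 x axis [ 0.0004 -0.0012 -1.    ] q [ 0.2567  0.3426  1.947  -0.0016  0.8519  1.3937] w 0.6374359332065827 F [-0.1296  0.1607  0.181 ] M [ 0.0123 -0.0469 -0.0784]
shift units [ 0.0156  0.0006 -0.0009] turn units [-0.0018  0.0002 -0.0016]
```

Request:
jog_arm --series '[{"delta_pos":[0.004,0,0],"turn":[0,0,0],"hand":0.5},{"delta_pos":[0.008,0,0],"turn":[0,0,0],"hand":0.5},{"delta_pos":[0.008,0,0],"turn":[0,0,0],"hand":0.5}]'

```text
clock: 10.5
eef_pos: [0.5714, 0.1755, 0.1848]
tcp_rot: [1.349, 1.57, -1.358]
contact_force: [0.0, 0.6, -1.8]
width: 0.638
```

```bash
python3 plan.py .5715 .1755 .184 -65
```

```text
clock 10.5 pos [0.5714 0.1755 0.1848] tool y deg -65.08036079176959 x axis [ 0.0003 -0.0012 -1.    ] q [ 0.2568  0.3441  1.9474 -0.0016  0.8502  1.3937] w 0.6377499436879238 F [ 0.0038  0.5847 -1.7585] M [-0.0204 -0.0227 -0.059 ]
shift units [ 0.0069  0.0007 -0.001 ] turn units [-0.0018  0.0003 -0.0015]
```

Request:
jog_arm --series '[{"delta_pos":[0.004,0,0],"turn":[0,0,0],"hand":0.5},{"delta_pos":[0.008,0,0],"turn":[0,0,0],"hand":0.5},{"delta_pos":[0.008,0,0],"turn":[0,0,0],"hand":0.5}]'

```text
clock: 10.8
eef_pos: [0.5714, 0.1755, 0.1843]
tcp_rot: [1.37, 1.57, -1.337]
contact_force: [-1.9, -0.4, 3.5]
width: 0.637
```

```bash
python3 plan.py .5715 .1755 .184 -65
```

```text
clock 10.8 pos [0.5714 0.1755 0.1843] tool y deg -65.07507853969925 x axis [ 0.0003 -0.0012 -1.    ] q [ 0.2567  0.345   1.9475 -0.0017  0.8491  1.3936] w 0.6374679877954871 F [-1.8562 -0.3825  3.5346] M [-0.0536  0.273  -0.0419]
shift units [ 0.0021  0.0006 -0.0006] turn units [-0.0017  0.0003 -0.0016]
```

Contact at 0.1843 m, against 0.184 expected. Releasing slowly.

Request:
jog_arm --series '[{"delta_pos":[0,0,0],"turn":[0,0,0],"hand":0.65},{"delta_pos":[0,0,0],"turn":[0,0,0],"hand":0.7},{"delta_pos":[0,0,0],"turn":[0,0,0],"hand":0.76},{"delta_pos":[0,0,0],"turn":[0,0,0],"hand":0.82},{"delta_pos":[0,0,0],"turn":[0,0,0],"hand":0.9},{"delta_pos":[0,0,0],"turn":[0,0,0],"hand":0.9},{"delta_pos":[0,0,0],"turn":[0,0,0],"hand":0.9}]'

```text
clock: 11.5
eef_pos: [0.5713, 0.1755, 0.1841]
tcp_rot: [1.155, 1.57, -1.552]
contact_force: [-0.1, -0.0, 0.8]
width: 0.902
```

Request:
jog_arm --series '[{"delta_pos":[-0.05,0,0],"turn":[0,0,0],"hand":0.9},{"delta_pos":[-0.2,0,0],"turn":[0,0,0],"hand":0.9},{"delta_pos":[-0.5,0,0],"turn":[0,0,0],"hand":0.9},{"delta_pos":[-0.8,0,0],"turn":[0,0,0],"hand":0.9},{"delta_pos":[-1,0,0],"turn":[0,0,0],"hand":0.9}]'

```text
clock: 12.0
eef_pos: [0.572, 0.1759, 0.3074]
tcp_rot: [2.621, 1.567, -0.086]
contact_force: [-0.5, 0.2, -0.0]
width: 0.903
```

Request:
jog_arm --series '[{"delta_pos":[-0.3,0,0],"turn":[0,0,0],"hand":1},{"delta_pos":[-0.6,0.2,0.2],"turn":[0,0,0],"hand":1},{"delta_pos":[-0.6,0.5,0.6],"turn":[0,0,0],"hand":1},{"delta_pos":[-0.6,0.8,1],"turn":[0,0,0],"hand":1}]'

```text
clock: 12.4
eef_pos: [0.5128, 0.0552, 0.382]
tcp_rot: [2.665, 1.562, -0.04]
contact_force: [0.5, -0.2, -0.5]
width: 0.998
```

```bash
python3 plan.py .5715 .1755 .184 -65;python3 - <<'E'
from h import *
S=cam('scene');T=cam('top')
cv2.imwrite('pics/s9.png',S['image']);cv2.imwrite('pics/t9.png',T['image'])
E
```

```text
clock 12.4 pos [0.5128 0.0552 0.382 ] tool y deg -64.97034995381829 x axis [ 0.0084 -0.0003 -1.    ] q [ 0.0592 -0.0257  1.9691 -0.0009  1.1898  1.1935] w 0.9982451579913367 F [ 0.4826 -0.168  -0.5337] M [-0.0321 -0.0128  0.0174]
shift units [ 1.6533 -0.7078 -0.8553] turn units [ 0.0007 -0.0096 -0.0049]
```

View pics/s9.png

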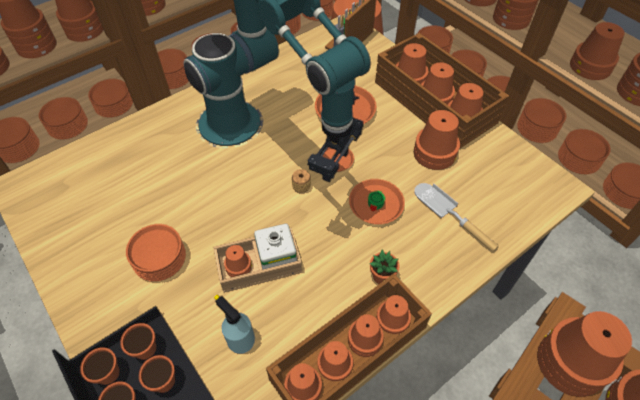

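View pics/t9.png

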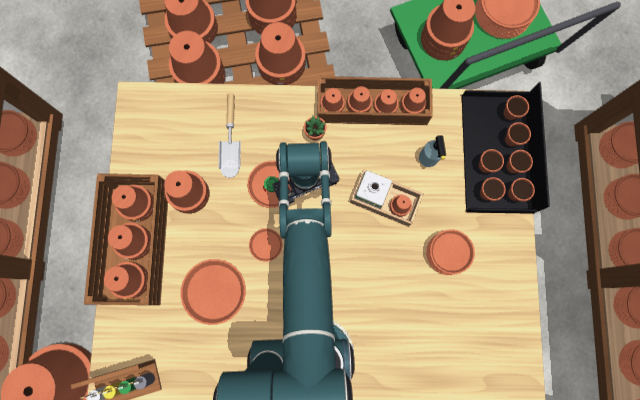

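The scene view shows the cap standing upright in the middle saucer at about (376,199), and the tub in its well at (275,240). I'll move the arm clear so the top view can check it too.

Request:
jog_arm --series '[{"delta_pos":[0,0.35,0.25],"turn":[0,0,0],"hand":1},{"delta_pos":[0,0.65,0.45],"turn":[0,0,0],"hand":1},{"delta_pos":[0,0.8,0.6],"turn":[0,0,0],"hand":1},{"delta_pos":[0,0.8,0.6],"turn":[0,0,0],"hand":1},{"delta_pos":[0,0.8,0.6],"turn":[0,0,0],"hand":1},{"delta_pos":[0,0.8,0.6],"turn":[0,0,0],"hand":1}]'

```text
clock: 13.1
eef_pos: [0.4855, -0.0639, 0.3801]
tcp_rot: [2.243, 1.567, -0.467]
contact_force: [-1.0, -0.2, 0.3]
width: 1.0
```

```bash
python3 - <<'E'
from h import *
np.set_printoptions(precision=4,suppress=True)
S=cam('scene');T=cam('top');o={}
for k,d,(x0,y0,x1,y1) in(('s',S,(335,165,420,235)),('t',T,(235,150,310,218))):
    big=cv2.resize(d['image'][y0:y1,x0:x1],None,fx=8,fy=8,interpolation=2);h=cv2.cvtColor(big,cv2.COLOR_BGR2HSV)
    cv2.imwrite('pics/f%s.png'%k,cv2.resize(big,(390,340)))
    c=lambda p:((p[0]+.5)/8-.5+x0,(p[1]+.5)/8-.5+y0)
    g=((h[...,0]>50)&(h[...,0]<85)&(h[...,1]>110)&(h[...,2]>50)).astype(np.uint8)
    v=h[...,2][g>0];th,_=cv2.threshold(v,0,255,cv2.THRESH_OTSU)
    t=cv2.morphologyEx(((g>0)&(h[...,2]>th)).astype(np.uint8),3,np.ones((9,9)))
    q=max(cv2.findContours(t,0,1)[0],key=cv2.contourArea);o[k]=c(cv2.fitEllipse(cv2.convexHull(q))[0])
    r=(((h[...,0]<12)&(h[...,1]>120))|(g>0)).astype(np.uint8);r=cv2.morphologyEx(r,3,np.ones((15,15)))
    q=max(cv2.findContours(r,0,1)[0],key=cv2.contourArea);o[k+'r']=c(cv2.fitEllipse(cv2.convexHull(q))[0])
print(o);print('cap top',tri(S,o['s'],T,o['t']),onz(S,*o['s'],.036),onz(T,*o['t'],.036));print('saucer',tri(S,o['sr'],T,o['tr']))
cv2.imwrite('pics/f.png',np.hstack([cv2.imread('pics/fs.png'),cv2.imread('pics/ft.png')]))
E
```

```text
{'s': (376.165958404541, 197.70415496826172), 'sr': (376.3119468688965, 201.27756118774414), 't': (271.0318145751953, 183.24034881591797), 'tr': (271.1419677734375, 183.91492462158203)}
cap top (array([0.5701, 0.1742, 0.0334]), np.float64(0.00126292807276673)) [0.5711 0.1722 0.036 ] [0.5699 0.1745 0.036 ]
saucer (array([0.5719, 0.1753, 0.0158]), np.float64(0.0012423291818163438))
```

View pics/f.png

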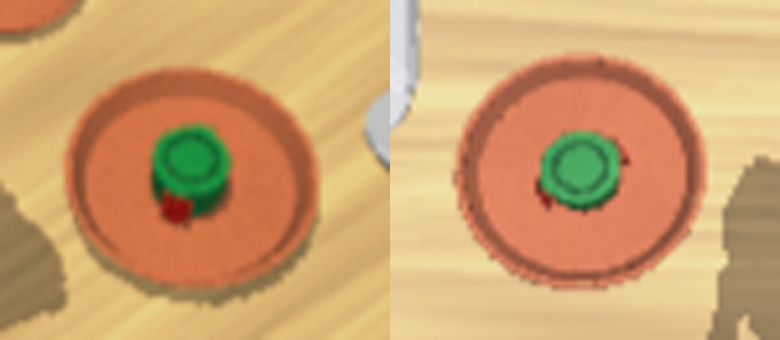

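Both views show the cap upright in the middle of the saucer, within about 2–3 mm of its centre, and the saucer unmoved. Handing in.

```bash
python3 -c "
from cell import ctrl
print(ctrl.finish_job())"
```

```text
the job is handed in; nothing more can be done
None
```

The tub is open and the cap is standing upright in the middle of the middle-sized saucer. I handed the job in at about 13 s of the 64 s.

- **Squeeze and turn:** I closed on the tabs at 10 N, which left them about 0.7 mm a side short, so I raised the grip to 24 N and the opening read 56 mm (both tabs fully in). The measured torque was about 0.1 N m while turning. It fell to nearly zero, with the liner pushing up, by about 0.42 rad. I stopped turning at 0.51 rad and did not meet the stop.
- **Lift:** I tested with small lifts first. Past 3 mm the force was only about -1 N, roughly the cap's weight, so the tub was not being pulled up.
- **Placing:** The cap touched down at a tool height of 0.1843 m (0.184 expected) with about 3.5 N.

**Last checks:** From two views, the cap top is at (0.570, 0.174, 0.033) and the saucer centre at (0.572, 0.175). That puts the cap about 2 mm off centre. The saucer has not moved, the tub is in its well, and nothing else looks disturbed; apart from the saucer, I judged that by eye.

**Small disagreements:** The cap's top measured 3 mm lower than the 0.036 m expected, and the two views differed by about 2.5 mm on its position. At this image scale that is close to what the calibration allows.

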